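# Return stray biscuit packs to their display trays

## Robot

A 6-joint arm with a two-finger parallel gripper is mounted at the origin on the work surface. World frame = base frame: x ahead of the robot, y to its left, z up, the work surface at z = 0. Lengths are in mm, angles in rad, forces in N, time in s.
With the tool pointing down it reaches from about 325 to 875 mm from the base axis. Payload 4.4 kg.
Tool frame: the origin (TCP) lies on the centre line of the jaws, within the pads' length; the fingertips stand ahead of it and the grasp point (between the pads) lies 6 mm ahead of it (ctrl.tcp_to_tips is the z of the fingertips in the tool frame, in mm); z points along the fingers, y is the direction in which the jaws open and shut (so a half turn about z gives the same grasp; the last joint's range is limited). The gripper opens to 85 mm and grips with 20 to 120 N. Pads are 22 mm wide; open, the fingers measure 114 mm over their backs; the gripper's body (76 mm by 85 mm) begins 54 mm behind the grasp point. The pads swing forward as they close: fully open they stand 13 mm farther back than shut.
Start: joints at [-1.306, 0.207, 1.542, -0, 1.393, -0.15], TCP at [232.243, -526.014, 256.282] pointing down, gripper open.
Joint ranges: [-2.73, 2.73], [-0.86, 2.22], [0.23, 2.46], [-1.11, 4.25], [0.08, 2.63], [-2.82, 2.82]. Speed limits (rad/s): [2.79, 2.79, 3.14, 3.14, 3.14, 3.14].

## Interface

Orientations are given as a 3x3 rotation matrix whose columns are the frame's x, y, z axes.
In Python, from plant import ctrl, sensors, optics gives the robot as it stands. Calls block until the motion is done:
- ctrl.move_ptp(position, orientation): joint-space move of the TCP to a pose.
- ctrl.move_l(position, rot=None, vel=150, threshold=None): straight line of the TCP; rot=None keeps the orientation; vel is the mean speed in mm/s. With threshold (N) it stops when the force on the tool has changed by that much, and returns True; else False.
- ctrl.set_joints(angles): joint-space move.
- ctrl.gripper_to(opening, force=None): finger opening in mm; force is the grip in N (None keeps the last); returns when the fingers have stopped.
- ctrl.hold(seconds).
- ctrl.solve_ik(position, orientation): joint angles nearest the present ones, or None.
- sensors.read_state(): the state.
- optics.grab_frame(name): name is "scene" or "top" or "wrist"; returns (picture, depth): 384x512x3 uint8, red, green, blue; 384x512 float32, mm along the optical axis (not along the pixel's ray), 0 where there is no reading.
- optics.camera_params(name): a dict with "mtx" (3x3 intrinsics, pixels), "k1" (the pictures are not rectified: a ray, as slopes to the right and down, at radius r is drawn at 1 + k1 r^2 times it, then the intrinsics apply), "R" (3x3) and "t" (3): a world point X has camera coordinates R X + t; the wrist camera has in their place "T_tool_cam" (4x4, takes a point from camera to tool coordinates, whose origin is the TCP and whose axes are the flange's). Camera axes: x right, y down, z forward; pixel columns grow to the right and rows downward; lengths in mm; the calibration is good to about 2 mm. A picture is of the moment at which its call begins: read the wrist's pose just before it. camera_params takes no time and is no camera call.
A pose or a line that the arm cannot do raises ctrl.MotionError and nothing moves.
- ctrl.finish_job(): hands the job in, once; it reports no verdict.
The state is a dict: "t": time; "q": joint angles; "qvel": joint speeds; "tau": joint torques, N m; "eef_pos": TCP position; "eef_rot": TCP orientation; "force": force on the tool from outside, world axes, zero at the start; "wrist_torque": the same for the moment, N m; "grip_width": finger opening in mm.
Only numpy, scipy, OpenCV 4.12 (cv2) and the standard library are available. Lean on these libraries where they do the work, as an engineer would, in place of code of your own. Each camera call takes 0.05 s, during which the arm holds its last target.

## Task

Four packs of biscuits were left standing on the bakery counter: a large and a small square pack, and a large and a small round tub. Put the square ones into the wooden tray that already holds a square pack and the round ones into the tray that already holds a round tub: in each tray, stand the large one flat on the tray floor beside the pack that is there, and stack the small one upright and centred on top of the large one you brought. Leave the packs already in the trays, the jam jar and the cardboard carton where they are.

Things in the scene. Friction and masses are not known exactly. Their poses are not given: they have to be found in the camera images.
- square_large_center (a point): Square clamshell pack of biscuits, dark plastic base and clear lid, with a small blank paper label on its flat top, 62 x 62 mm, 50 mm high, about 0.2 kg, rigid. This point is its centre, half-way up; its z axis points up, its x and y axes are square to its sides. It starts loose on the counter, in the row nearest the robot, upright.
- square_small_center (a point): Square clamshell pack of biscuits, dark plastic base and clear lid, with a small blank paper label on its flat top, 48 x 48 mm, 36 mm high, about 0.1 kg, rigid. This point is its centre, half-way up; its z axis points up, its x and y axes are square to its sides. It starts loose on the counter, in the row nearest the robot, upright.
- round_large_center (a point): Clear plastic round tub of biscuits with a small blank paper label on its flat top, 62 mm in diameter, 50 mm high, about 0.18 kg, rigid. This point is its centre, half-way up; its z axis points up. It starts loose on the counter, in the row nearest the robot, upright.
- round_small_center (a point): Clear plastic round tub of biscuits with a small blank paper label on its flat top, 48 mm in diameter, 36 mm high, about 0.08 kg, rigid. This point is its centre, half-way up; its z axis points up. It starts loose on the counter, in the row nearest the robot, upright.
- tray_square: Low wooden display tray, fixed to the counter, 266 mm long (its y axis) by 146 mm (its x axis) outside; floor 8 mm thick, rim 8 mm wide and 22 mm high. Origin at the centre of its underside, on the counter; z up. The pack already in it stands around y = -60 mm (+-6 mm), x = 0 (+-6 mm); the free half is centred on x = 0, y = +60 mm. This is the tray that holds the square pack.
- tray_round: Low wooden display tray, fixed to the counter, 266 mm long (its y axis) by 146 mm (its x axis) outside; floor 8 mm thick, rim 8 mm wide and 22 mm high. Origin at the centre of its underside, on the counter; z up. The pack already in it stands around y = -60 mm (+-6 mm), x = 0 (+-6 mm); the free half is centred on x = 0, y = +60 mm. This is the tray that holds the round tub.
- square_stock_center (a point): The pack already in one tray, to be left there: same as the large square pack, 62 x 62 mm, 50 mm high, about 0.3 kg, loose. This point is its centre, half-way up; its z axis points up.
- round_stock_center (a point): The tub already in the other tray, to be left there: same as the large round tub, 62 mm in diameter, 50 mm high, about 0.3 kg, loose. This point is its centre, half-way up; its z axis points up.
- jam_jar_center (a point): Bystander: jam jar with a steel cap, 54 mm in diameter, 78 mm high, about 0.35 kg, loose, standing in the row with the stray packs. This point is its centre, half-way up; its z axis points up.
- carton_center (a point): Bystander: plain cardboard carton, 80 mm (its x axis) x 42 mm (its y axis), 60 mm high, about 0.3 kg, loose, standing in the row with the stray packs. This point is its centre, half-way up; its z axis points up.
Things that resemble listed ones, but are neither listed nor needed, are in the scene too. Leave any green look-alike of the part that bears round_small_center alone. What is shaped like the part that bears square_small_center but turquoise is not meant.

How it is judged:
By the outcome, as a careful person would: the job done as asked, in the order asked, and still so for the second after the job is handed in, with the robot touching nothing.
It also fails if it takes over 115 s, if anything falls off the work surface, if the arm or the gripper's body presses on something with over 40 N, if the wrist force passes 120 N, or if a joint passes its speed limit or range.

## Working session

There is one attempt and no reset: what is moved stays moved. The work goes in short steps, each a Python script; the robot and the scene stay as the last script left them, time stands still between calls to the robot, and variables do not carry over. Pictures are saved under pics/ and viewed, and the job is handed in when it is done.

```bash
ls; mkdir -p pics; python3 - <<'E'
from plant import ctrl,sensors,optics
import cv2
for n in ["scene","top"]:
    p,d=optics.grab_frame(n); cv2.imwrite(f"pics/{n}0.png",cv2.cvtColor(p,cv2.COLOR_RGB2BGR))
    import numpy as np; np.savez(f"{n}0.npz",p=p,d=d)
    print(n,optics.camera_params(n))
print(optics.camera_params("wrist"),ctrl.tcp_to_tips,sensors.read_state()['t'])
E
```

```text
pics
scene {'mtx': array([[356.86857254,   0.        , 252.17908696],
       [  0.        , 356.86857254, 193.94782821],
       [  0.        ,   0.        ,   1.        ]]), 'k1': -0.03943776524520524, 'R': array([[-0.5444984 ,  0.83855239, -0.01874548],
       [ 0.5664722 ,  0.3511625 , -0.74551603],
       [-0.61857154, -0.41655107, -0.66622403]]), 't': array([ 249.67097401, -231.65698546, 1253.96578333])}
top {'mtx': array([[391.81964775,   0.        , 257.80123751],
       [  0.        , 391.81964775, 190.64946637],
       [  0.        ,   0.        ,   1.        ]]), 'k1': -0.009295836681976312, 'R': array([[ 0.02061678, -0.99924985,  0.03278247],
       [-0.99063773, -0.02484304, -0.13423749],
       [ 0.13495121, -0.02970801, -0.99040679]]), 't': array([-15.11745658, 470.43728289, 868.37011783])}
{'mtx': array([[275.81500501,   0.        , 255.14266915],
       [  0.        , 275.81500501, 196.40201231],
       [  0.        ,   0.        ,   1.        ]]), 'k1': -0.03636127889605766, 'T_tool_cam': array([[-2.78884754e-04, -9.64300408e-01, -2.64810585e-01,
         6.75384490e+01],
       [ 9.99999081e-01,  8.23481377e-05, -1.35301556e-03,
        -1.37929994e+00],
       [ 1.32652011e-03, -2.64810719e-01,  9.64299499e-01,
        -1.17350184e+02],
       [ 0.00000000e+00,  0.00000000e+00,  0.00000000e+00,
         1.00000000e+00]])} 25.0 0.1
```

View pics/scene0.png

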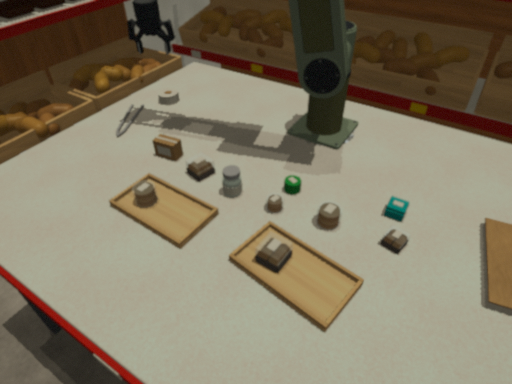

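View pics/top0.png

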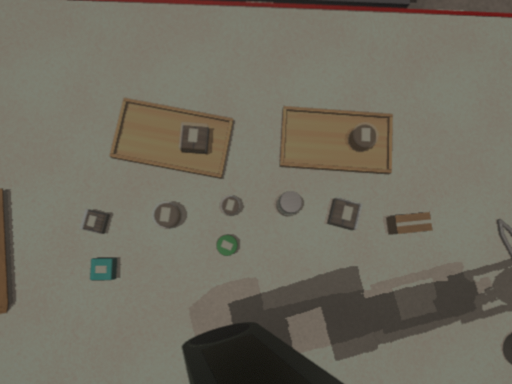

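The scene view shows the square-pack tray at (295,272) and the round-tub tray at (163,208). In the top view the loose packs are: large square (344,213), small square (97,221), large round (168,215) and small round (231,205). The jar is at (290,203), the carton at (410,222), and the look-alikes are green (227,245) and turquoise (103,269). Next I'll make rough position measurements from the top depth image.

```bash
cat > h.py <<'E'
import numpy as np, cv2
from plant import ctrl,sensors,optics
def undist(u,v,P):
    K=P['mtx']; k=P['k1']
    pts=np.stack([np.ravel(u),np.ravel(v)],1).astype(float).reshape(-1,1,2)
    return cv2.undistortPoints(pts,K,np.array([k,0,0,0,0.]),None,None).reshape(-1,2)
def pose(P,st=None):  # cam->world R,C
    if 'R' in P: return P['R'].T, -P['R'].T@P['t']
    T=P['T_tool_cam']; R=np.array(st['eef_rot']).reshape(3,3)
    return R@T[:3,:3], R@T[:3,3]+np.array(st['eef_pos'])
def from_depth(u,v,d,P,st=None):
    n=undist(u,v,P); d=np.ravel(d)
    R,C=pose(P,st); c=np.column_stack([n*d[:,None],d]); return c@R.T+C
def on_plane(u,v,z,P,st=None):
    n=undist(u,v,P); R,C=pose(P,st); r=np.column_stack([n,np.ones(len(n))])@R.T
    return C+r*((z-C[2])/r[:,2])[:,None]
def cloud(d,P,st=None):
    v,u=np.mgrid[:d.shape[0],:d.shape[1]]
    return from_depth(u,v,d,P,st).reshape(d.shape+(3,))
def down(yaw): # jaw (tool y) ; tool z down ; tool x at angle yaw
    c,s=np.cos(yaw),np.sin(yaw)
    return np.array([[c,s,0],[s,-c,0],[0,0,-1.]])
def save(n,p): cv2.imwrite(f'pics/{n}.png',cv2.cvtColor(p,cv2.COLOR_RGB2BGR))
E
python3 - <<'E'
from h import *
f=np.load('top0.npz');d=f['d'];P=optics.camera_params('top')
X=cloud(d,P); Z=X[...,2]
print('table',[np.round(X[v,u],1) for u,v in [(50,50),(256,200),(450,150),(150,300)]])
m=((Z>14)&(Z<110)&(X[...,0]>300)&(d>0)).astype(np.uint8)
n,l,s,c=cv2.connectedComponentsWithStats(m)
for i in range(1,n):
    if s[i,4]<40: continue
    k=l==i; top=np.percentile(Z[k],90); k2=k&(Z>top-8)
    q=X[k2]; r=cv2.minAreaRect(q[:,:2].astype(np.float32))
    print(s[i,:5],'top',round(top,1),'n',k2.sum(),'c',np.round(r[0],1),np.round(r[1],1),round(r[2],1))
p=f['p']; save('topzoom',cv2.resize(p[80:290,60:460],None,fx=2,fy=2,interpolation=cv2.INTER_CUBIC))
np.set_printoptions(suppress=True)
print(down(0)@np.array([0,1,0]), np.round(sensors.read_state()['eef_rot'],2))
E
```

```text
table [array([812.1, 514.5,   0. ]), array([452.8,  -1.6,  -2.5]), array([ 5.879e+02, -4.765e+02, -4.000e-01]), array([ 2.177e+02,  2.350e+02, -1.000e-01])]
[ 110   97  123   81 1271] top 23.8 n 1223 c [595.6 201.5] [265.7 147.7] 80.6
[ 280  106  113   67 1297] top 23.5 n 1256 c [ 602.6 -190.6] [267.4 147.9] 87.6
[178 121  31  33 886] top 59.6 n 740 c [591.  147.3] [62.1 62.3] 86.8
[347 122  32  30 696] top 59.5 n 554 c [ 604.  -247.8] [60.  61.1] 28.5
[  0 188   6  73 329] top 25.6 n 327 c [382.4 571.3] [163.8  12.7] 6.4
[276 191  26  25 503] top 79.3 n 376 c [442.5 -74.6] [46.4 46.4] 3.4
[219 195  21  21 345] top 38.1 n 333 c [437.   59.4] [45.5 45.1] 47.3
[328 197  35  33 858] top 51.4 n 759 c [ 423.5 -204.9] [63.  62.2] 76.8
[151 201  30  28 664] top 51.5 n 605 c [411.1 202.1] [58.2 59.9] 1.5
[ 80 208  29  26 527] top 37.8 n 469 c [393.3 365.3] [48.2 47.9] 78.1
[388 212  45  23 793] top 61.3 n 682 c [ 404.1 -352.9] [41.8 82. ] 6.8
[216 235  22  21 354] top 37.8 n 352 c [345.6  64.6] [44.6 45. ] 1.7
[ 91 258  25   6 143] top 37.3 n 132 c [305.8 337.5] [11.1 48.3] 1.0
[ 0. -1.  0.] [[ 0.91  0.4  -0.  ]
 [ 0.4  -0.91  0.  ]
 [ 0.   -0.   -1.  ]]
```

View pics/topzoom.png

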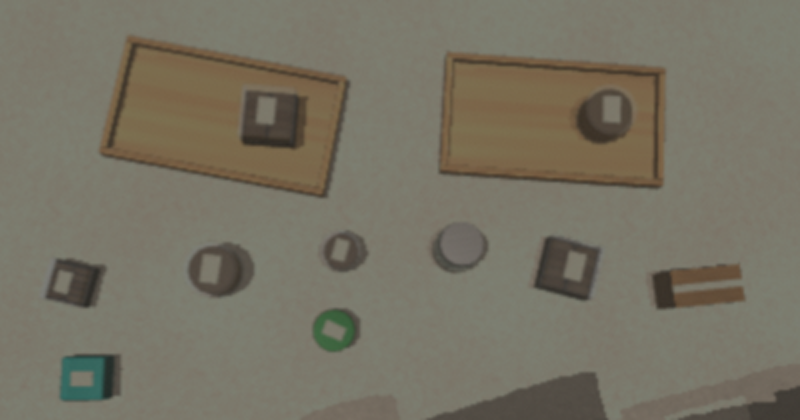

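The top-view sizes and heights match the listed parts (62/50, 48/36, jar 78, trays 266 x 146). The rest positions come out at square free half ≈ (605,261) and round free half ≈ (605,-131). I'll hover over the large square and refine its position with the wrist camera.

```bash
cat >> h.py <<'E'
def wlook(name,xy,ztop,rad=60,band=7):
    st=sensors.read_state(); p,d=optics.grab_frame('wrist'); P=optics.camera_params('wrist')
    X=cloud(d,P,st); Z=X[...,2]
    m=(d>0)&(np.hypot(X[...,0]-xy[0],X[...,1]-xy[1])<rad)&(abs(Z-ztop)<band)
    n,l,s,c=cv2.connectedComponentsWithStats(m.astype(np.uint8))
    i=1+np.argmax(s[1:,4]); q=X[l==i]; r=cv2.minAreaRect(q[:,:2].astype(np.float32))
    cc=cv2.minEnclosingCircle(q[:,:2].astype(np.float32))
    q2=q[:,:2]; mid=(np.percentile(q2,0.5,axis=0)+np.percentile(q2,99.5,axis=0))/2
    u=np.argwhere(l==i).mean(0)[::-1]
    print(name,'n',len(q),'z',round(np.median(q[:,2]),1),'rect',np.round(r[0],1),np.round(r[1],1),round(r[2],1),'circ',np.round(cc[0],1),round(cc[1],1),'mid',np.round(mid,1),'pix',np.round(u))
    save(name,p); return r,cc
def hover(xy,z,deg): ctrl.move_ptp([xy[0],xy[1],z],down(np.radians(deg)))
def S(tag=''):
    s=sensors.read_state(); print(tag,'t',round(s['t'],2),'pos',np.round(s['eef_pos'],1),'w',round(s['grip_width'],1),'F',np.round(s['force'],1))
E
python3 - <<'E'
from h import *
hover((423.5,-204.9),190,-13.2); S()
wlook('w_sqL',(423.5,-204.9),50); S()
E
```

```text
t 1.52 pos [ 423.7 -205.7  190.3] w 85.4 F [-0.3  0.4 -1. ]
w_sqL n 3914 z 49.8 rect [ 423.8 -205.9] [62.1 60.9] 76.4 circ [ 423.5 -205.4] 42.2 mid [ 424.2 -205.8] pix [257. 190.]
 t 1.57 pos [ 423.7 -205.9  190.4] w 85.6 F [ 0.3 -0.8  0. ]
```

View pics/w_sqL.png

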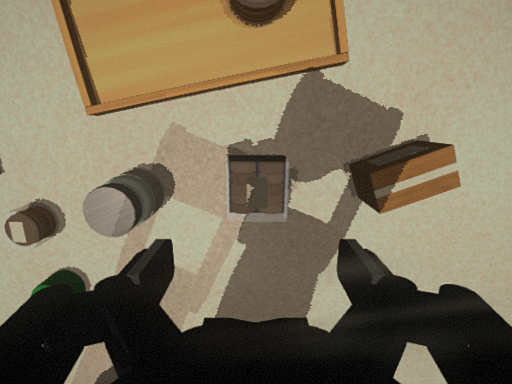

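The wrist view shows the large square centred at pixel (257,190) and square to the jaws. It agrees with the top view within 1 mm, so I'll pick it.

```bash
cat >> h.py <<'E'
def pick(xy,deg,zt,force):
    hover(xy,120,deg); 
    print('thr',ctrl.move_l([xy[0],xy[1],zt],vel=120,threshold=12)); S('down')
    ctrl.gripper_to(20,force=force); S('grip')
    x=sensors.read_state()['eef_pos']; ctrl.move_l([x[0],x[1],200],vel=180); S('up')
def place(xy,deg,zt,openw):
    hover(xy,zt+80,deg); ctrl.move_l([xy[0],xy[1],zt+15],vel=150); ctrl.hold(0.2)
    print('thr',ctrl.move_l([xy[0],xy[1],zt-3],vel=25,threshold=5)); S('contact')
    ctrl.gripper_to(openw); ctrl.hold(.2); S('open')
    x=sensors.read_state()['eef_pos']; ctrl.move_l([x[0],x[1],zt+100],vel=120); S('up')
E
python3 - <<'E'
from h import *
pick((423.7,-205.7),-13.4,38,40)
E
```

```text
thr False
down t 2.78 pos [ 424.7 -206.4   39.1] w 85.4 F [-0.1 -0.2 -0.1]
grip t 3.12 pos [ 424.7 -206.5   39.2] w 61.3 F [-1.4 -0.2  6.7]
up t 4.17 pos [ 423.7 -205.7  198.5] w 61.3 F [ 0.3 -0.9 -1.9]
```

```bash
python3 - <<'E'
from h import *
place((605.4,260.7),-9.4,47,76)
hover((605.4,260.7),230,-9.4)
wlook('w_sqLp',(605.4,260.7),58); S()
E
```

```text
thr True
contact t 7.37 pos [605.1 260.8  47.2] w 61.3 F [-0.9  0.6  3.7]
open t 7.87 pos [603.7 260.3  45.8] w 76.0 F [-0.8 -0.   0.5]
up t 8.86 pos [602.9 260.  145.9] w 76.1 F [-0.3  0.3  0.4]
w_sqLp n 3147 z 57.8 rect [604.1 262.2] [62.1 61.6] 80.6 circ [603.9 262. ] 42.4 mid [604.4 262.2] pix [256. 185.]
 t 9.33 pos [604.9 260.5 229.1] w 76.1 F [ 0.3 -0.  -0.6]
```

View pics/w_sqLp.png

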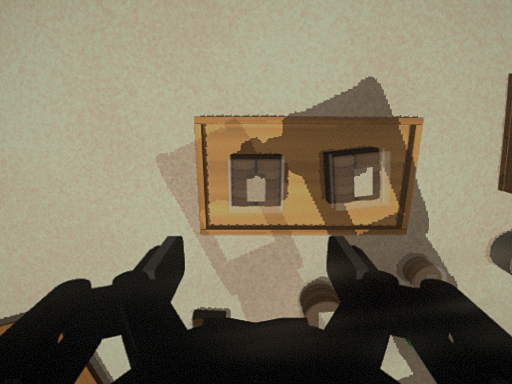

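The picture shows the large square flat in the free half at (256,185), aligned with the tray, with the top at 57.8 mm as expected. Next is the small square.

```bash
python3 - <<'E'
from h import *
ctrl.gripper_to(80)
hover((393.3,365.3),190,-11.9); ctrl.hold(.2)
r,c=wlook('w_sqS',(393.3,365.3),36); S()
E
```

```text
w_sqS n 2131 z 35.8 rect [393.5 367.3] [47.9 47.3] 78.0 circ [393.2 367.1] 32.3 mid [393.7 367.1] pix [255. 189.]
 t 10.75 pos [394.7 365.  190.3] w 80.0 F [-0.3 -0.   0.1]
```

View pics/w_sqS.png

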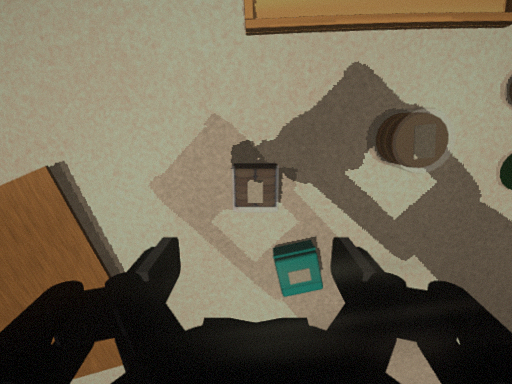

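The small square is at pixel (255,189). The turquoise look-alike at (298,270) is clear of the finger paths.

```bash
python3 - <<'E'
from h import *
pick((393.5,367.3),-12,32,30)
hover((604.1,262.2),230,-9.4);ctrl.hold(.2)
P=optics.camera_params('wrist'); st=sensors.read_state(); p,d=optics.grab_frame('wrist'); save('w_held',p); S()
np.savez('held.npz',p=p,d=d,pos=st['eef_pos'],rot=st['eef_rot'])
E
```

```text
thr False
down t 12.02 pos [394.4 367.9  33. ] w 80.1 F [0.4 0.5 0.2]
grip t 12.41 pos [394.2 367.8  33. ] w 47.6 F [-1.2  0.1  3.7]
up t 13.49 pos [393.3 367.1 198.4] w 47.5 F [-0.4 -0.4 -2.2]
 t 14.68 pos [602.9 263.4 230. ] w 47.3 F [ 0.7 -0.1 -2.1]
```

View pics/w_held.png

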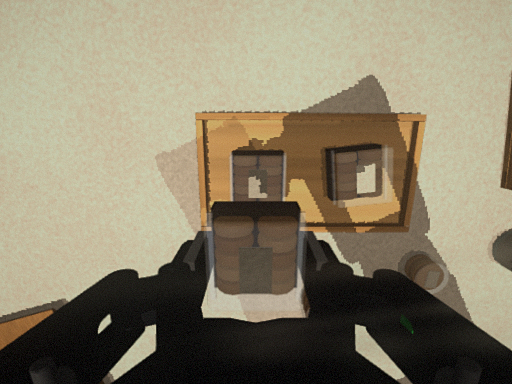

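The small square is gripped at pixel (257,255). I'll measure its offset in the tool frame from depth.

```bash
python3 - <<'E'
from h import *
f=np.load('held.npz');P=optics.camera_params('wrist');T=P['T_tool_cam']
st={'eef_pos':np.zeros(3),'eef_rot':np.eye(3)}
X=cloud(f['d'],P,st)
for v in range(195,325,10): print(v,np.round(X[v,257],1),np.round(X[v,230],1),np.round(X[v,285],1))
E
```

```text
195 [-11.2   0.2 171.3] [-11.5 -29.2 172.4] [-11.7  30.8 173.1]
205 [23.4 -0.6 22.7] [ 23.1 -15.1  23.6] [22.9 14.4 24.4]
215 [23.1 -0.7  7.4] [ 23.2 -13.6   7.1] [23.2 12.6  7. ]
225 [21.8 -0.8 -2.4] [ 21.7 -12.8  -2.1] [21.9 11.7 -2.6]
235 [17.2 -0.7 -2.8] [ 17.4 -12.8  -3.3] [17.5 11.7 -3.5]
245 [12.5 -0.7 -3.2] [ 12.5 -12.9  -3.2] [12.3 12.  -2.8]
255 [ 7.5 -0.7 -3.3] [  7.5 -13.1  -3.2] [ 7.1 12.1 -2.5]
265 [ 2.  -0.7 -2.6] [  1.9 -13.3  -2.4] [ 2.2 12.2 -3. ]
275 [-2.7 -0.7 -3.4] [ -3.1 -13.4  -2.7] [-2.6 12.3 -3.6]
285 [-8.1 -0.7 -3.4] [ -8.7 -13.6  -2.4] [-7.5 12.4 -4.3]
295 [-14.1  -0.7  -2.6] [-13.7 -13.6  -3.2] [-14.1  12.8  -2.7]
305 [-19.4  -0.7  -3.1] [-19.6 -13.8  -2.9] [-20.1  13.   -2.1]
315 [-212.9    0.8  230.3] [-212.3  -39.4  229.4] [-212.9   42.7  230.3]
```

```bash
python3 - <<'E'
from h import *
place((605.0,262.1),-9.4,91,64)
hover((604.1,262.2),260,-9.4);ctrl.hold(.2)
wlook('w_stk',(604.1,262.2),94); 
wlook('w_stk2',(604.1,262.2),58); S()
E
```

```text
thr True
contact t 16.4 pos [604.8 262.   91. ] w 47.7 F [0.8 0.1 4. ]
open t 16.91 pos [603.6 261.7  89.7] w 64.2 F [ 0.1  0.4 -0. ]
up t 17.9 pos [602.9 261.4 189.8] w 64.4 F [-0.4  0.7 -1.3]
w_stk n 2027 z 93.8 rect [604.4 263.6] [47.7 48. ] 81.0 circ [604.7 263.5] 32.1 mid [604.6 263.4] pix [255. 184.]
w_stk2 n 695 z 57.4 rect [604.4 262.3] [62.1 61.1] 80.9 circ [603.8 262.8] 42.3 mid [604.7 262.2] pix [259. 165.]
 t 18.58 pos [603.2 261.9 257.9] w 64.2 F [ 0.1 -0.6 -0.2]
```

View pics/w_stk.png

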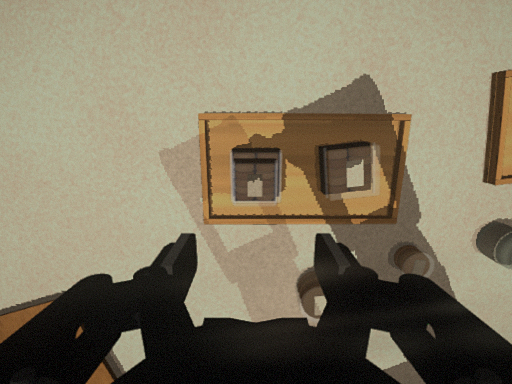

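The square stack stands at (255,184), top at 93.8 mm, with the small pack about 1 mm off the large one's centre. Next is the large round tub.

```bash
python3 - <<'E'
from h import *
ctrl.gripper_to(85)
hover((411.1,202.1),190,0); ctrl.hold(.2)
r,c=wlook('w_rdL',(411.1,202.1),50); S()
E
```

```text
w_rdL n 3007 z 49.8 rect [411.3 201.8] [60.6 60.6] 39.6 circ [410.8 201.9] 30.9 mid [411.5 201.8] pix [258. 193.]
 t 20.05 pos [412.6 202.4 190.7] w 84.9 F [ 0.6 -0.7 -0. ]
```

View pics/w_rdL.png

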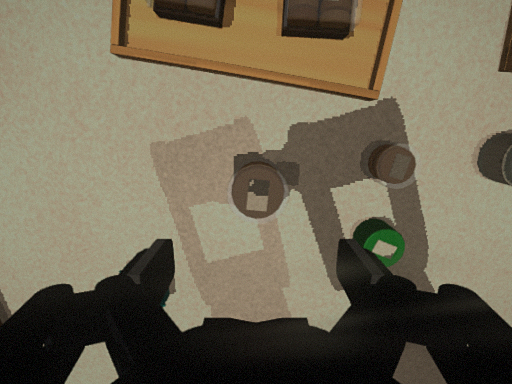

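The large round tub is at (258,193) with radius 30.9 mm, as specified. Picking it and placing it in the round tray.

```bash
python3 - <<'E'
from h import *
pick((411.1,201.9),0,38,35)
place((605.1,-130.7),-2.4,47,76)
hover((605.1,-130.7),230,-2.4); ctrl.hold(.2)
wlook('w_rdLp',(605.1,-130.7),58); S()
E
```

```text
thr False
down t 21.27 pos [412.3 202.3  39.1] w 85.3 F [0.3 0.9 0.1]
grip t 21.61 pos [412.2 202.1  39.2] w 61.2 F [-1.2 -0.4  5.8]
up t 22.66 pos [411.  201.8 198.6] w 61.4 F [-0.  -0.4 -1.9]
thr True
contact t 25.48 pos [ 604.7 -130.7   47.3] w 61.6 F [-1.  -0.4  4.3]
open t 25.98 pos [ 603.4 -130.2   45.9] w 75.7 F [-0.1  0.3  0.2]
up t 26.97 pos [ 602.7 -129.9  146. ] w 75.8 F [-0.3 -0.  -0.3]
w_rdLp n 2511 z 57.8 rect [ 603.8 -128.9] [60.5 60.3] 87.4 circ [ 603.2 -129.1] 31.0 mid [ 603.9 -128.9] pix [256. 184.]
 t 27.64 pos [ 603.8 -130.3  227.5] w 75.9 F [ 0.2  0.6 -0.5]
```

View pics/w_rdLp.png

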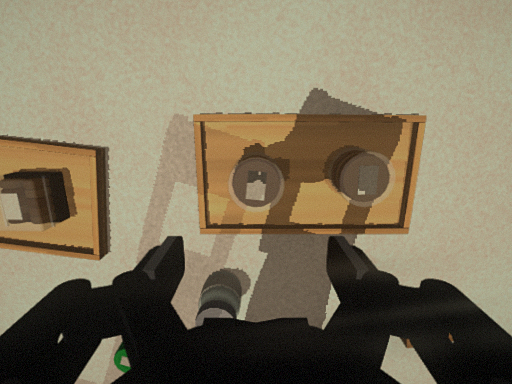

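The large round tub is down at (256,184) in the free half, top at 57.8 mm. In both placings the wrist camera read about +1.3 mm in y relative to the jaw centre. I'll therefore use the jaw-centre y for the stack. Next is the small round tub.

```bash
python3 - <<'E'
from h import *
ctrl.gripper_to(80)
hover((437,59.4),190,0); ctrl.hold(.2)
r,c=wlook('w_rdS',(437,59.4),36); S()
E
```

```text
w_rdS n 1641 z 35.8 rect [436.9  58.9] [46.2 47. ] 89.4 circ [436.8  59. ] 23.9 mid [437.3  59. ] pix [256. 189.]
 t 29.12 pos [438.   58.7 190.3] w 80.1 F [-0.2  0.2 -0.7]
```

View pics/w_rdS.png

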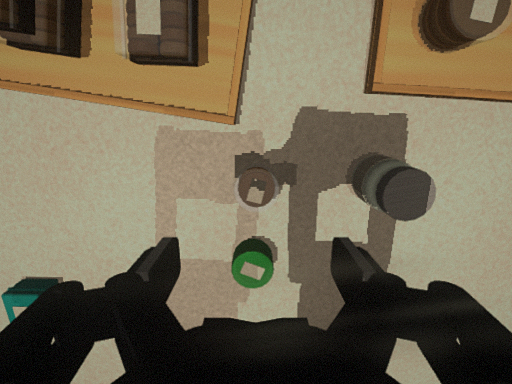

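The small tub is at (256,189). The green look-alike at (252,265) is clear of the jaws.

```bash
python3 - <<'E'
from h import *
pick((436.8,58.9),0,32,25)
hover((604.1,-130.4),230,-2.4);ctrl.hold(.2)
P=optics.camera_params('wrist'); st=sensors.read_state(); p,d=optics.grab_frame('wrist'); save('w_held2',p); S()
X=cloud(d,P,{'eef_pos':np.zeros(3),'eef_rot':np.eye(3)})
m=(d>0)&(abs(X[...,2]+3)<3)&(np.hypot(X[...,0],X[...,1])<27)&(abs(X[...,1])<22)
q=X[m]; print(len(q),np.median(q[:,2]),np.percentile(q[:,:2],[.5,99.5],axis=0))
for v in range(195,260,6): print(v,np.round(X[v,257],1))
E
```

```text
thr False
down t 30.38 pos [438.   58.9  33. ] w 79.9 F [ 0.2 -0.2  0.5]
grip t 30.78 pos [437.6  58.8  32.9] w 47.4 F [-1.1  0.1  6.3]
up t 31.87 pos [436.5  58.9 198.7] w 47.5 F [-0.1  0.5 -0.8]
 t 33.12 pos [ 603.7 -129.1  230.2] w 47.5 F [-0.4 -0.6 -1.8]
6890 -2.8099914849621896 [[-22.4929763  -21.62853737]
 [ 22.2665879   21.85866097]]
195 [-11.1   0.2 171.5]
201 [-18.3   0.2 173.2]
207 [22.6 -0.7 22.3]
213 [22.7 -0.7 12.2]
219 [22.4 -0.8  4.4]
225 [21.9 -0.8 -2. ]
231 [19.4 -0.8 -3. ]
237 [16.4 -0.8 -2.6]
243 [13.4 -0.8 -2.6]
249 [10.7 -0.8 -3.2]
255 [ 7.5 -0.8 -2.9]
```

View pics/w_held2.png

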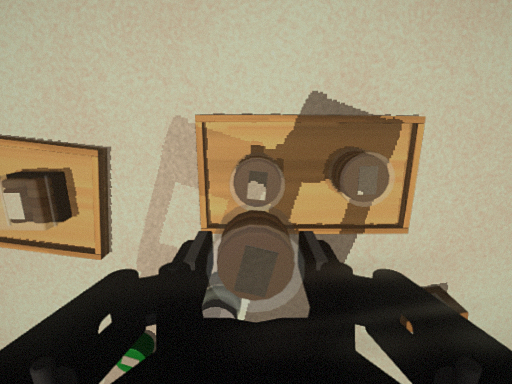

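The small tub is held upright at (257,255), with its centre 1.2 mm behind the TCP in tool x. Placing with that correction.

```bash
python3 - <<'E'
from h import *
place((604.9,-130.5),-2.4,91,64)
hover((603.5,-130),260,-2.4);ctrl.hold(.2)
wlook('w_rst',(603.5,-130),94); 
wlook('w_rst2',(603.5,-130),58); S()
ctrl.set_joints([-1.306,0.207,1.542,0,1.393,-0.15])
for n in ["scene","top"]:
    p,d=optics.grab_frame(n); save(n+'1',p)
P=optics.camera_params('top')
X=cloud(d,P); Z=X[...,2]
m=((Z>30)&(Z<110)&(X[...,0]>300)&(d>0)).astype(np.uint8)
n,l,s,c=cv2.connectedComponentsWithStats(m)
for i in range(1,n):
    if s[i,4]<40: continue
    k=l==i; top=np.percentile(Z[k],90); k2=k&(Z>top-8)
    r=cv2.minAreaRect(X[k2][:,:2].astype(np.float32))
    print('top',round(top,1),'c',np.round(r[0],1),np.round(r[1],1),round(r[2],1))
S()
E
```

```text
thr True
contact t 34.83 pos [ 604.6 -130.4   91. ] w 47.5 F [ 0.1 -0.4  4.7]
open t 35.34 pos [ 603.6 -130.    89.8] w 64.5 F [-0.5 -0.6 -0.4]
up t 36.33 pos [ 602.9 -129.8  189.9] w 63.9 F [-0.   0.1  0.1]
w_rst n 1563 z 93.9 rect [ 604.  -128.4] [46.4 46.3] 88.0 circ [ 603.5 -129. ] 24.0 mid [ 604.2 -128.9] pix [256. 184.]
w_rst2 n 535 z 57.6 rect [ 610.7 -129.4] [60.4 45.9] 87.5 circ [ 603.6 -128.9] 30.9 mid [ 611.2 -129. ] pix [257. 165.]
 t 37.02 pos [ 602.6 -129.7  258. ] w 64.0 F [ 0.  -0.1  0.2]
top 95.1 c [604.5 263.7] [49.3 48.4] 81.7
top 94.9 c [ 602.5 -128.1] [45.6 45. ] 0.9
top 59.9 c [590.6 147.3] [62.5 62.1] 87.6
top 59.7 c [ 604.3 -248. ] [59.7 61.1] 3.5
top 79.1 c [442.5 -74.6] [46.4 46.1] 1.2
top 61.2 c [ 404.1 -352.6] [41.9 81.8] 6.8
top 37.5 c [345.6  64.6] [44.6 45. ] 1.4
top 37.2 c [305.7 337.6] [11.  47.8] 1.2
 t 39.08 pos [ 232.8 -525.7  255.8] w 64.3 F [-0.1  0.1 -0.7]
```

View pics/w_rst.png

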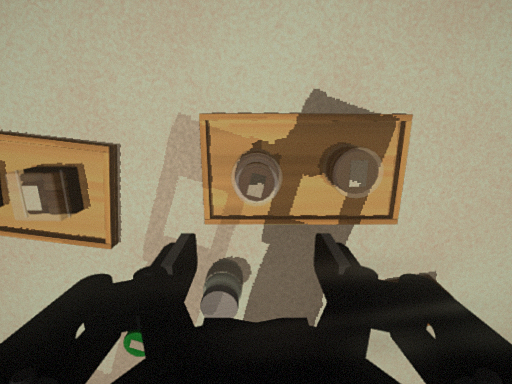

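View pics/scene1.png

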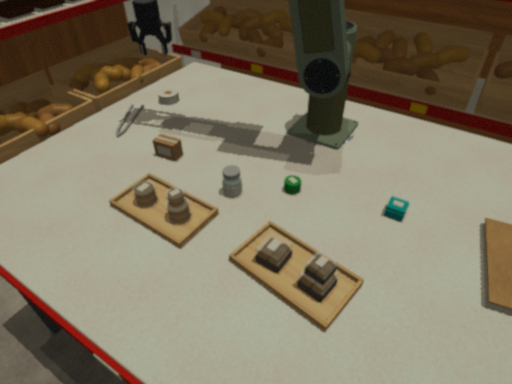

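The scene view shows both stacks standing, round at (178,205) and square at (319,278). The jar, carton, stock packs and look-alikes have moved 0.4 mm or less by the top view. Handing in.

```bash
python3 -c "
from plant import ctrl; print(ctrl.finish_job())"
```

```text
the job is handed in; nothing more can be done
None
```

The job is done and handed in at about 39 s of the 115 s allowed. In each tray the large pack stands flat in the free half, and the small one is stacked upright on it.

- **Square stack:** the top reads 93.8 mm by the wrist camera, against 94 mm expected. The small pack is about 1.3 mm off the centre of the large one and 0.1 to 0.4° out of line with it.
- **Round stack:** the top reads 93.9 mm, and the two fitted circle centres agree within about 0.1 mm. A rectangle fit to the large tub's visible ring was about 7 mm off in x. I discounted it because the small tub hides part of the ring.
- **Everything else:** the stock packs, jar, carton and green look-alike moved 0.4 mm or less by the top view. The turquoise one was only partly measured there, and that part had not moved either.
- **Forces:** the tool-force readings I printed stayed under 7 N, and I saw no unexpected contact.
- **Disagreement:** the top and wrist cameras differed by up to about 2 mm, which is within the stated calibration.

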